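# Fit the lantern post through its bracket on the gear case

### The job

Take the lantern post out of its wooden stand and thread it, upright, down through both eyes of the bracket on the gear case, feeling gently for the holes because the bracket may be clamped a little to either side along its rail. Then push the post down until the stiff foot pad under it is fully home on its stop, let go, and leave the stove, canister and mug alone.

Things in the scene. Friction and masses are not known exactly. Their poses are not given: they have to be found in the camera images.
- case: Black gear case fixed to the table, 160 mm (its x) by 240 mm (its y) by 96 mm high, origin at the centre of its underside, z up. On its +x face a bare metal bracket with two level eye plates, one above the other, and a foot pad below is clamped to a slotted rail along the case's y. Holes and pad share one vertical axis, 117 mm from the case's centre along its +x.
- post_place (a point): Point on the case at the middle of the rail, 117 mm out, level with the top of the upper eye plate (104 mm above the table). The real hole lies up to 12 mm from it along case +y or -y: the bracket is clamped anywhere there, firmly; this offset is not in any measured pose and must be seen or felt. Plate 60 (x) x 64 (y) x 6 mm, hole 16.5 mm, vertical.
- lower_place (a point): Same as post_place for the lower eye plate: level with its top, 58 mm above the table, at the middle of the rail. Its plate and 16.5 mm hole are like the upper ones and exactly below them, with the same unmeasured offset. The eye plates are thin and bend if the post pushes on the bracket with more than about 30 N.
- foot_place (a point): Point on the case 30 mm above the table, below post_place: the height of the foot pad's top before it is pressed (the pad has the same unmeasured offset).
- foot (a joint): Travel of the foot pad, a 30 mm rubber disc under the eyes, in m: 0 as it stands at the start (top 30 mm above the table), 0.012 pushed fully down onto its stop (top 18 mm above the table). It is stiff: takes about 8 N plus a little more when fast, and stays where it is pushed.
- post_center (a point): Centre (half-way up) of the lantern post, a plain bare aluminium rod, 14 mm diameter, 170 mm long, about 150 g, z along its length and up. It stands upright in the wooden stand, its lower end 10 mm above the table and 120 mm of it sticking out above the stand.
- post_tip (a point): Centre of the lower end face of the lantern post, 85 mm below post_center; the end tapers over its last 3 mm from 14 to 11 mm.
- post: The same lantern post, origin at the centre of its lower end face, z along the rod towards its upper end.
- stand_mouth (a point): Centre of the mouth of the wooden stand, a block 60 x 60 x 50 mm fixed to the table; its hole is 18 mm wide and 40 mm deep.
- stove: Small three-legged steel camping stove, 95 mm wide, 57 mm high, standing on the gear case; origin at the centre of its underside. To be left alone.
- canister: Gas canister, 66 mm diameter, 110 mm high, standing on the table; origin at the centre of its underside. To be left alone.
- mug: Steel mug, 76 mm diameter, 80 mm high, handle at its +y, standing on the table beyond the case; origin at the centre of its underside. To be left alone.

How it is judged (in metres and radians):
On the way, in this order (a step that is already met when the one before it is completed fails the run):
1. the post has been lifted clear of its stand (height (world z) of post_tip above 0.06 m), for 0.1 s.
2. the post, upright, has passed down through the upper eye (x of post_tip in the frame of case between 0.112 and 0.122 m and y of post_tip in the frame of case between -0.017 and 0.017 m and z of post_tip in the frame of case below 0.092 m and angle between post's own z axis and vertical below 0.09 rad), for 0.05 s.
3. the post has passed through the lower eye too (x of post_tip in the frame of case between 0.112 and 0.122 m and y of post_tip in the frame of case between -0.017 and 0.017 m and z of post_tip in the frame of case below 0.046 m and angle between post's own z axis and vertical below 0.09 rad), for 0.05 s.
At the end, for the whole second after the job is handed in: The post stands upright (within 0.09 rad) through both eyes, on the holes' axis (within 5 mm across, 17 mm along the rail's middle), its lower end less than 22 mm above the table, the foot pad pushed down at least 10 of its 12 mm, the post released and at rest (x of post_tip in the frame of case between 0.112 and 0.122 m and y of post_tip in the frame of case between -0.017 and 0.017 m and z of post_tip in the frame of case below 0.022 m and angle between post's own z axis and vertical below 0.09 rad and value of joint foot above 0.01 m and linear speed of post below 0.02 m/s and contact force between the fingers and post below 0.05 N); the robot touches nothing.
It fails at once if the post is pressed on the case or its bracket with more than 30 N (contact force between post and case above 30 N).
It fails at once if the stove is disturbed (moved more than 20 mm) (distance of stove from where it was at the start of the episode above 0.02 m).
It fails at once if the canister is disturbed (moved more than 20 mm) (distance of canister from where it was at the start of the episode above 0.02 m).
It fails at once if the mug is disturbed (moved more than 20 mm) (distance of mug from where it was at the start of the episode above 0.02 m).
It also fails if it takes over 72 s, if anything falls off the work surface, if the arm or the gripper's body presses on something with over 40 N, if the wrist force passes 120 N, or if a joint passes its speed limit or range.

### The arm

A 6-joint arm with a two-finger parallel gripper is mounted at the origin on the work surface. World frame = base frame: x ahead of the robot, y to its left, z up, the work surface at z = 0. Lengths are in mm, angles in rad, forces in N, time in s.
With the tool pointing down it reaches from about 350 to 775 mm from the base axis. Payload 7.3 kg.
Tool frame: the origin (TCP) lies between the finger pads; the fingertips stand 8 mm ahead of it and the grasp point (between the pads) lies 11 mm behind it; y points along the fingers, z is the direction in which the jaws open and shut, and the axes are right-handed (so a half turn about y gives the same grasp; the last joint's range is limited). The gripper opens to 92 mm and grips with 3 to 60 N. Pads are 19 mm wide; open, the fingers measure 130 mm over their backs; the gripper's body (75 mm by 190 mm) begins 47 mm behind the grasp point.
Start: joints at [1.035, 0.342, 1.524, -0, 1.275, -0.146], TCP at [199.489, 485.642, 234.741] pointing down, gripper open.
Joint ranges: [-2.53, 2.53], [-0.77, 2.02], [0.04, 2.7], [-1, 4.14], [0.28, 2.66], [-3.11, 3.11]. Speed limits (rad/s): [2.57, 2.57, 3.14, 3.14, 3.14, 3.14].

### API

Orientations are given as [roll, pitch, yaw] about the fixed x, y, z axes, in that order (R = Rz(yaw) Ry(pitch) Rx(roll)).
In Python, from plant import bot, vision, job gives the robot as it stands. The module is installed in compiled form; this text tells all that it offers.
- The arm moves only by the tool arm_command, never from a script. Its argument "deltas" is a list of rows, each a list of 4 numbers: the shift along the tool's x, y, z in m, then the turn about the tool's y in degrees. In form: [[x, y, z, twist], ...]. A call has 1 to 5 rows; each row shifts and turns the commanded pose from where the row before left it, along the tool's axes as they then stand; what a row does not reach is not made up. A row lasts 1/10 s, in which the tool goes at most 50 mm and 8.59 degrees, less where a joint would pass 70% of its speed; a pose out of reach is approached as far as the arm can. A call is refused whole if a number of a shift passes 0.05 or a number of a turn 8.59, either way. A call with a gripper value outside its range is refused whole. "claw" is the closure in counts, from 0 (fully open) to 255 (shut), set as the call begins (left out, the last holds). The fingers move at their own pace and stop on an object; the grip force is fixed at half the most. Time passes only in rows, so rows that do not move let the fingers close. It gives the time, the measured TCP pose, the force and the opening at its end, in the units of the state.
- bot.get_obs(): the state, without advancing time (a new reading comes with each control period).
- vision.capture(name): name is "side" or "top"; returns a dict with "img" (400x640x3 uint8, red, green, blue), "camera_matrix" (3x3 intrinsics, pixels), "world_to_cam" (4x4, takes a point from world to camera coordinates). Camera axes: x right, y down, z forward; pixel columns grow to the right and rows downward; lengths in mm; the calibration is good to about 2 mm. A picture is of the moment at which its call begins. There is no depth.
- job.close_job(): hands the job in, once; it reports no verdict.
Trained networks look in a picture, given as the dict that the camera call returned (one of the last four; its "shot" number tells which), for a name from the list of things; names that differ only in an ending like _2 or _b are one class to them, and where a whole thing is asked for, a point or a joint stands for the part that bears it (a point fixed in the world has none). Each returns a list of dicts, best first, with "confidence" (0 to 1); they miss things now and then, are a little off and sometimes report something else, mostly with a low value. They report only what shows in the picture. A call takes as long as a camera call.
- vision.find_in(picture, name): "xyz" ([x, y, z] in mm, in the coordinates of the camera as it stood for that picture, good to about 4 mm: the middle of the surface that is visible of it).
- vision.regions_of(picture, name): "mask" (400x640 bool, what is visible of it).
The state is a dict: "time": time; "joint_positions": joint angles; "dq": joint speeds; "tau": joint torques, N m; "tool_pos": TCP position; "tcp_rot": TCP orientation; "contact_force": force on the tool from outside, world axes, zero at the start; "moment": the same for the moment, N m; "grip_width": finger opening in mm.
Only numpy, scipy, OpenCV 4.12 (cv2) and the standard library are available. Lean on these libraries where they do the work, as an engineer would, in place of code of your own. Each camera call takes 0.05 s, during which the arm holds its last target. There are 200 camera calls.

## Working session

There is one attempt and no reset: what is moved stays moved. The work goes in short steps, Python scripts to look and compute and a tool call to move; the robot and the scene stay as the last step left them, time stands still between calls to the robot, and variables do not carry over. Pictures are saved under pics/ and viewed, about 8 in all and at most 12, crops included, and the job is handed in when it is done.

Besides the shell and the picture viewer there is one more tool, called after "Emit:" as name([rows], argument=value, ...), one row to a line, values as JSON. arm_command: Moves the arm, as the interface text tells. Its arguments: {"type":"object","properties":{"deltas":{"type":"array","items":{"type":"array","items":{"type":"number"}}},"claw":{"type":"number"}},"required":["deltas"]}

```bash
mkdir -p pics; cat > h.py <<'E'
from plant import bot, vision, job
import numpy as np, cv2
def shot(n,f=None):
    p=vision.capture(n)
    if f: cv2.imwrite('pics/'+f,p['img'][:,:,::-1])
    return p
def tw(p,x):
    return (np.linalg.inv(p['world_to_cam'])@np.r_[x,1])[:3]
def proj(p,X):
    c=(p['world_to_cam']@np.r_[X,1])[:3]; u=p['camera_matrix']@c; return u[:2]/u[2]
def ray(p,uv,z):
    "world point on plane z for pixel"
    T=np.linalg.inv(p['world_to_cam']); d=T[:3,:3]@np.linalg.inv(p['camera_matrix'])@np.r_[uv,1]; o=T[:3,3]
    return o+d*(z-o[2])/d[2]
E
python3 - <<'E'
from h import *
np.set_printoptions(precision=1,suppress=True)
o=bot.get_obs(); print({k:np.round(o[k],3) for k in o})
for c in ['top','side']:
    p=shot(c,c+'0.png'); T=np.linalg.inv(p['world_to_cam']); print(c,'cam',T[:3,3],T[:3,2],p['camera_matrix'][0])
    for n in ['case','post','stand_mouth','stove','canister','mug','foot']:
        for r in vision.find_in(p,n)[:2]: print(n,round(r['confidence'],2),tw(p,r['xyz']),proj(p,tw(p,r['xyz'])))
E
```

```text
{'time': np.float64(0.0), 'joint_positions': array([ 1. ,  0.3,  1.5, -0. ,  1.3, -0.1]), 'dq': array([ 0., -0., -0., -0., -0.,  0.]), 'tau': array([  0. , -43.1, -24.4,   0.1,   0.1,  -0. ]), 'tool_pos': array([199.3, 485.3, 234. ]), 'tcp_rot': array([-1.6,  0. , -0.4]), 'contact_force': array([-0. , -0.4,  0.3]), 'moment': array([-0., -0.,  0.]), 'grip_width': np.float64(91.807)}
top cam [ 452.2   12.1 1210. ] [ 0.1  0.  -1. ] [472.2   0.  319.1]
case 0.8 [445.4  52.9  96.9] [305.9 261.7]
stand_mouth 0.7 [ 549.4 -295.    47.6] [447.1 216.3]
stove 0.75 [421.9  33.2 149.2] [314.1 272.3]
canister 0.9 [539.  263.4  92.9] [216.8 223.6]
canister 0.42 [742.3 -21.5  26.6] [334.1 144.1]
mug 0.78 [740.1 -21.7  28.9] [334.3 144.7]
mug 0.62 [ 549.5 -295.6   45.4] [447.1 216.4]
side cam [ 293.6 -627.1  632.5] [ 0.3  0.7 -0.6] [374.6   0.  314.8]
case 0.92 [437.9  -9.2  96.1] [257.5 215.1]
post 0.55 [ 554.6 -313.   121.8] [378.9 292.1]
stand_mouth 0.69 [ 548.9 -317.    49.6] [373.2 320.4]
stove 0.88 [420.7  21.3 142.4] [243.4 192.6]
canister 0.65 [533.5 249.6  69.4] [262.6 158.3]
mug 0.94 [726.3 -33.4  52.6] [374.3 202.2]
foot 0.59 [421.8  23.2 148.2] [243.3 189.8]
```

View pics/top0.png

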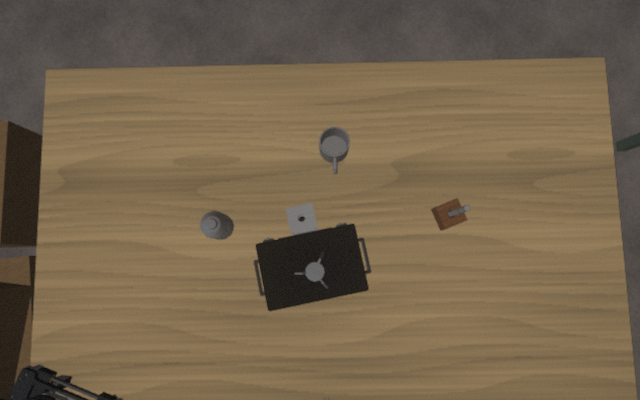

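View pics/side0.png

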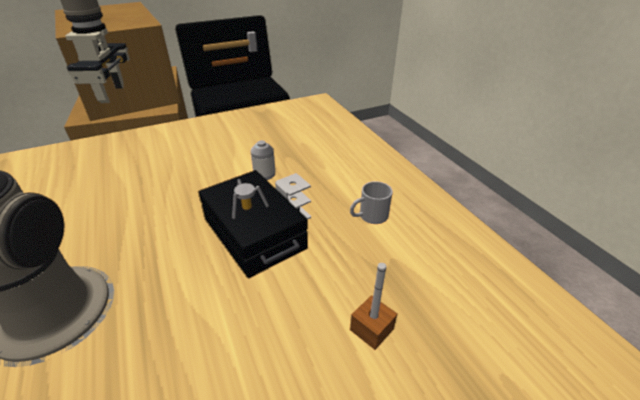

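Top view: bracket plate's hole near (301,219), case tilted by about 9°, post top near (466,208), stand at (450,214). Side view: post top at (381,266), stand at (374,322). Next I'll measure these finely.

```bash
python3 - <<'E'
from h import *
np.set_printoptions(precision=1,suppress=True)
p=shot('top'); s=shot('side')
for pic,n in((p,'case'),(p,'stand_mouth'),(p,'post'),(s,'post'),(s,'stand_mouth'),(s,'case')):
    r=vision.regions_of(pic,n)
    if not r: print(n,'none'); continue
    m=r[0]['mask'].astype(np.uint8); c=max(cv2.findContours(m,0,2)[0],key=cv2.contourArea)
    print(n,round(r[0]['confidence'],2),m.sum(),cv2.minAreaRect(c),cv2.boundingRect(c))
g=cv2.cvtColor(p['img'],cv2.COLOR_RGB2GRAY)
t=g[209:230,291:313]; print(t)
def crop(im,x,y,w,h,k): return cv2.resize(im[y:y+h,x:x+w],None,fx=k,fy=k,interpolation=cv2.INTER_CUBIC)
a=crop(p['img'],250,195,130,120,5)[:,:,::-1]; cv2.imwrite('pics/c1.png',a)
b=np.hstack([crop(p['img'],425,190,50,50,8),crop(s['img'],345,255,56,100,4)[:400]]); cv2.imwrite('pics/c2.png',b[:,:,::-1])
E
```

```text
case 0.71 7689 ((309.34197998046875, 253.08021545410156), (98.07657623291016, 111.97425079345703), 78.34070587158203) (255, 204, 116, 107)
stand_mouth 0.61 626 ((449.39239501953125, 215.02127075195312), (25.068801879882812, 29.326772689819336), 64.79887390136719) (432, 199, 36, 32)
post 0.71 141 ((458.8500061035156, 211.05001831054688), (6.324555397033691, 23.084627151489258), 71.56505584716797) (448, 205, 23, 12)
post 0.91 452 ((377.10809326171875, 290.3513488769531), (8.548747062683105, 55.89565658569336), 9.462322235107422) (370, 263, 16, 56)
stand_mouth 0.71 1385 ((372.66943359375, 321.1376647949219), (41.47358703613281, 42.637760162353516), 39.09385681152344) (350, 298, 47, 51)
case 0.8 7850 ((262.63702392578125, 218.69863891601562), (99.60202026367188, 109.3164291381836), 69.44395446777344) (198, 170, 112, 108)
[[121 119 121 121 121 122 122 121 121 120 120 119 119 119 118 119 120 121
  119 123 121 121]
 [119 119 120 121 120 121 120 118 121 121 121 122 122 120 120 121 121 123
  122 122 123 120]
 [119 118 117 119 121 122 120 121 119 121 122 122 122 122 121 122 123 120
  120 121 1
[... 982 characters left out ...]
6 119 120 120 121 120 120 120
  121 119 123 124]
 [120 122 119 121 116 117 117 117 121 119 120 121 121 121 121 120 122 121
  122 123 121 122]
 [119 119 118 119 117 118 119 120 121 120 123 122 120 120 122 120 118 121
  122 120 121 122]
 [118 116 117 116 118 118 118 120 122 118 120 120 121 123 119 124 121 121
  121 124 123 121]
 [119 121 117 122 121 120 121 120 120 118 121 118 122 121 120 123 121 124
  118 121 122 123]
 [116 121 118 121 118 120 120 121 119 118 120 123 122 120 122 120 121 120
  120 120 122 120]
 [120 117 118 120 120 120 121 122 123 121 122 117 122 122 120 119 120 121
  122 120 123 122]
 [120 120 120 120 120 123 119 122 122 121 120 119 119 121 121 120 119 122
  121 120 120 119]]
```

View pics/c1.png

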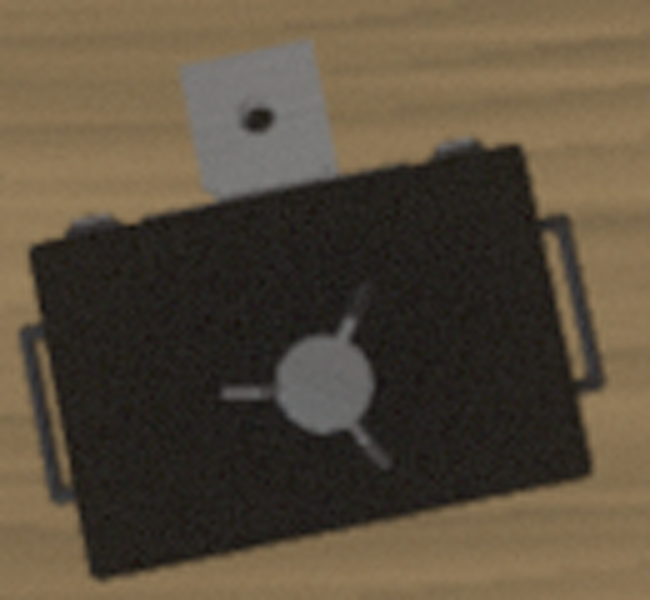

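View pics/c2.png

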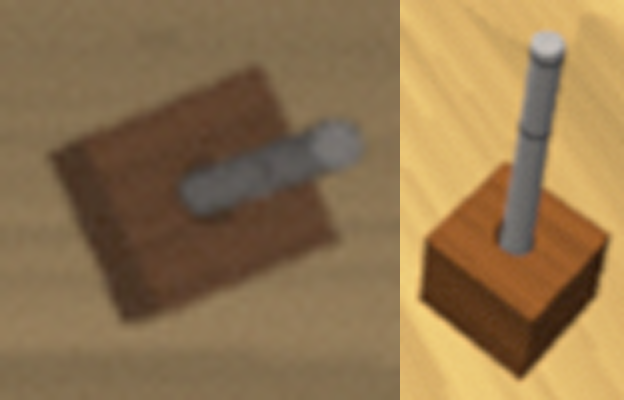

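```bash
python3 - <<'E'
from h import *
np.set_printoptions(precision=1,suppress=True)
p=shot('top'); s=shot('side')
f=lambda u,v,k,x,y: np.array([(u+.5)/k-.5+x,(v+.5)/k-.5+y])
C=[ray(p,f(u,v,5,250,195),96) for u,v in((30,245),(522,147),(593,472),(100,578))]
C=np.array(C); ctr=C.mean(0); print(C,ctr,[np.linalg.norm(C[i]-C[i-1]) for i in range(4)])
ex=(C[0]+C[1]-C[2]-C[3])[:2]; ex/=np.linalg.norm(ex); yaw=np.arctan2(ex[1],ex[0]); ey=np.array([-ex[1],ex[0]])
print('yaw',yaw,'post_place',ctr[:2]+117*ex)
H=ray(p,(300.8,218.1),104); d=(H-ctr)[:2]; print('hole',H,'in case',d@ex,d@ey)
for uv in((183,65),(312,40)):
    P=ray(p,f(*uv,5,250,195),104); d=(P-ctr)[:2]; print('plate corner',d@ex,d@ey)
t=f(338,143,8,425,190); ts=f(147,45,4,345,255)
print('post top',ray(p,t,180),ray(s,ts,180), 'uv',t,ts)
S=np.array([ray(p,f(u,v,8,425,190),50) for u,v in((95,145),(260,68),(338,242),(160,298))]);print('stand',S,S.mean(0))
# triangulate top of post
A=[];
for q,uv in((p,t),(s,ts)):
    M=q['camera_matrix']@q['world_to_cam'][:3]; A+= [uv[0]*M[2]-M[0],uv[1]*M[2]-M[1]]
X=np.linalg.svd(np.array(A))[2][-1]; print('tri',X[:3]/X[3])
# side hole of upper plate check
print('hole predicted in side',proj(s,np.r_[H[:2],104]), 'lower',proj(s,np.r_[H[:2],58]))
a=cv2.resize(s['img'][165:225,265:325],None,fx=9,fy=9,interpolation=cv2.INTER_CUBIC); cv2.imwrite('pics/c3.png',a[:,:,::-1])
E
```

```text
[[489.7 170.7  96. ]
 [531.4 -62.   96. ]
 [379.7 -90.7  96. ]
 [335.5 138.7  96. ]] [434.1  39.2  96. ] [np.float64(157.4977214273523), np.float64(236.4184789757549), np.float64(154.44787730214162), np.float64(233.6504329912307)]
yaw 0.19612393454503219 post_place [548.9  62. ]
hole [547.2  63.1 104. ] in case 115.56662733824558 1.4259964415382504
plate corner 147.2129079219573 29.8749260897318
plate corner 145.77609668986008 -32.04893678383089
post top [ 556.9 -304.   180. ] [ 555.9 -306.7  180. ] uv [466.8 207.4] [381.4 265.9]
stand [[ 571.  -269.2   50. ]
 [ 593.9 -321.2   50. ]
 [ 539.6 -342.2   50. ]
 [ 523.5 -286.8   50. ]] [ 557.  -304.9   50. ]
tri [ 557.3 -304.9  177.4]
hole predicted in side [291.4 182.4] lower [292.2 197.4]
```

View pics/c3.png

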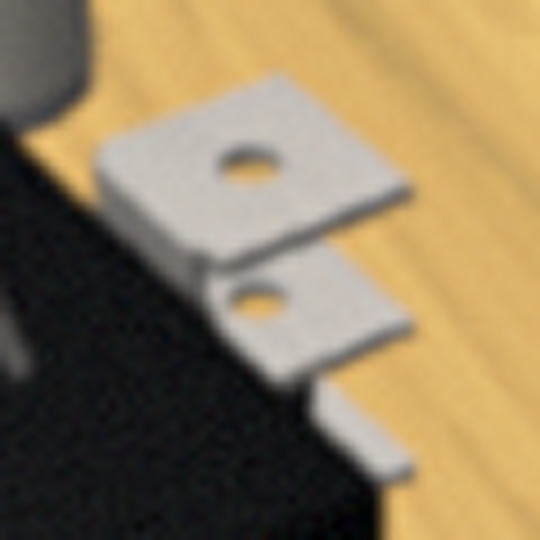

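Side crop: upper hole at (250,163) → full image (292.3,182.7), predicted (291.4,182.4), so the two cameras agree to about 2 mm. Now I'll turn the tool to the case's yaw, then travel to the post.

Emit:
arm_command([
  [0,0,0,-8.4],
  [0,0,0,-8.4],
  [0,0,0,-8.4],
  [0,0,0,-8.4],
  [0,0,0,0],
], claw=0)

```text
time: 1.8
tool_pos: [199.5, 485.6, 234.8]
tcp_rot: [-1.571, -0.0, 0.198]
contact_force: [0.8, -0.0, -0.2]
grip_width: 91.8
```

Emit:
arm_command([
  [0.0097,0,-0.0423,0],
  [0.0097,0,-0.0423,0],
  [0.0097,0,-0.0423,0],
  [0.0097,0,-0.0423,0],
  [0.0097,0,-0.0423,0],
])

```text
time: 2.3
tool_pos: [288.7, 286.2, 234.9]
tcp_rot: [-1.571, -0.001, 0.193]
contact_force: [-0.1, 0.1, 0.3]
grip_width: 91.7
```

Emit:
arm_command([
  [0.0097,0,-0.0423,0],
  [0.0097,0,-0.0423,0],
  [0.0097,0,-0.0423,0],
  [0.0097,0,-0.0423,0],
  [0.0097,0,-0.0423,0],
])

```text
time: 2.8
tool_pos: [377.8, 88.0, 235.0]
tcp_rot: [-1.571, -0.001, 0.192]
contact_force: [0.7, -0.3, -0.3]
grip_width: 91.9
```

Emit:
arm_command([
  [0.0097,0,-0.0423,0],
  [0.0097,0,-0.0423,0],
  [0.0097,0,-0.0423,0],
  [0.0097,0,-0.0423,0],
  [0.0097,0,-0.0423,0],
])

```text
time: 3.3
tool_pos: [466.6, -110.1, 234.9]
tcp_rot: [-1.571, -0.001, 0.192]
contact_force: [0.8, 0.4, -0.1]
grip_width: 91.5
```

Emit:
arm_command([
  [0.0097,0,-0.0423,0],
  [0.0097,0,-0.0423,0],
  [0.0097,0,-0.0423,0],
  [0.0097,0,-0.0423,0],
  [0.0097,0,-0.0423,0],
])

```text
time: 3.8
tool_pos: [555.5, -307.9, 234.6]
tcp_rot: [-1.571, -0.0, 0.192]
contact_force: [0.6, -0.3, -0.1]
grip_width: 91.9
```

Emit:
arm_command([
  [0,0,0,0],
  [0,0,0,0],
  [0,0,0,0],
])

```text
time: 4.1
tool_pos: [554.7, -305.1, 234.7]
tcp_rot: [-1.57, 0.0, 0.195]
contact_force: [0.0, 0.5, 0.3]
grip_width: 91.8
```

Emit:
arm_command([
  [0.002,0.02,0,0],
  [0,0.025,0,0],
  [0,0.025,0,0],
  [0,0.025,0,0],
  [0,0,0,0],
])

```text
time: 4.6
tool_pos: [555.3, -303.1, 136.9]
tcp_rot: [-1.566, 0.004, 0.197]
contact_force: [-0.1, 0.5, -0.5]
grip_width: 91.8
```

Emit:
arm_command([
  [0,0,0,0],
  [0,0,0,0],
  [0,0,0,0],
  [0,0,0,0],
  [0,0,0,0],
], claw=255)

```text
time: 5.1
tool_pos: [557.2, -305.9, 140.3]
tcp_rot: [-1.571, -0.001, 0.197]
contact_force: [1.0, 0.2, -0.4]
grip_width: 57.0
```

Emit:
arm_command([
  [0,0,0,0],
  [0,0,0,0],
  [0,0,0,0],
  [0,0,0,0],
  [0,0,0,0],
])

```text
time: 5.6
tool_pos: [557.0, -305.8, 139.6]
tcp_rot: [-1.571, 0.0, 0.197]
contact_force: [-0.6, -0.6, -0.4]
grip_width: 16.3
```

Emit:
arm_command([
  [0,0,0,0],
  [0,0,0,0],
  [0,0,0,0],
  [0,0,0,0],
])

```text
time: 6.0
tool_pos: [557.0, -305.7, 139.6]
tcp_rot: [-1.571, 0.0, 0.197]
contact_force: [0.6, -0.1, -0.4]
grip_width: 13.5
```

```bash
python3 - <<'E'
from h import *
s=shot('side'); t=shot('top')
a=cv2.resize(s['img'][215:355,320:440],None,fx=4,fy=4,interpolation=cv2.INTER_CUBIC); cv2.imwrite('pics/g1.png',a[:,:,::-1])
o=bot.get_obs(); print(o['grip_width'],o['contact_force'],o['moment'])
E
```

```text
13.499679528722995 [-0.0583028  -0.46333322 -1.30604645] [ 0.02910025  0.00630961 -0.01007123]
```

View pics/g1.png

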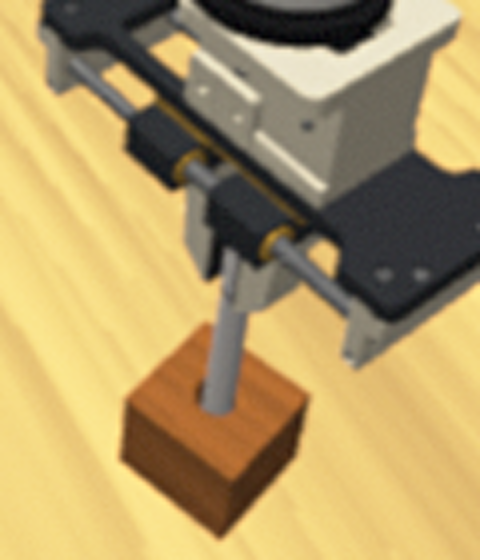

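Grip is sound (13.5 mm, post upright, centred between the pads). Lifting and carrying it to above the hole.

Emit:
arm_command([
  [0,-0.015,0,0],
  [0,-0.025,0,0],
  [0,-0.025,0,0],
  [0,-0.025,0,0],
  [0,-0.025,0,0],
])

```text
time: 6.6
tool_pos: [556.8, -305.6, 255.5]
tcp_rot: [-1.57, 0.0, 0.197]
contact_force: [0.5, -1.6, -1.4]
grip_width: 13.6
```

Emit:
arm_command([
  [0,0,0,0],
  [0.0063,0,0.02,0],
  [0.0063,0,0.03,0],
  [0.0063,0,0.036,0],
  [0.0063,0,0.038,0],
])

```text
time: 7.1
tool_pos: [556.6, -177.1, 252.6]
tcp_rot: [-1.568, 0.002, 0.196]
contact_force: [-0.0, -0.0, -1.5]
grip_width: 13.3
```

Emit:
arm_command([
  [0.0063,0,0.038,0],
  [0.0063,0,0.038,0],
  [0.0063,0,0.038,0],
  [0.0063,0,0.038,0],
  [0.0063,0,0.037,0],
])

```text
time: 7.6
tool_pos: [550.0, 14.9, 253.0]
tcp_rot: [-1.569, 0.003, 0.197]
contact_force: [0.4, 0.3, -0.7]
grip_width: 13.5
```

Emit:
arm_command([
  [0.0063,0,0.03,0],
  [0,0,0.02,0],
  [0,0,0,0],
  [0,0,0,0],
  [0,0,0,0],
])

```text
time: 8.1
tool_pos: [547.6, 62.0, 254.0]
tcp_rot: [-1.571, 0.001, 0.196]
contact_force: [1.1, -0.2, -0.8]
grip_width: 13.5
```

```bash
python3 - <<'E'
from h import *
np.set_printoptions(precision=1,suppress=True)
s=shot('side'); t=shot('top'); o=bot.get_obs(); P=o['tool_pos']; print(P,o['tcp_rot'],o['contact_force'],o['grip_width'])
tip=np.r_[P[:2],P[2]-129.6]; print('tip pred uv',proj(s,tip),'at grip',proj(s,np.r_[P[:2],P[2]]))
r=vision.regions_of(s,'post'); 
for q in r[:2]: print(q['confidence'],cv2.boundingRect(q['mask'].astype(np.uint8)))
a=cv2.resize(s['img'][95:225,230:350],None,fx=5,fy=5,interpolation=cv2.INTER_CUBIC)[:600]; cv2.imwrite('pics/g2.png',a[:,:,::-1])
E
```

```text
[547.8  61.7 254.4] [-1.6  0.   0.2] [-0.2 -0.1 -0.8] 13.227028974473487
tip pred uv [291.5 175.5] at grip [289.1 126. ]
0.65 (286, 133, 10, 44)
0.57 (198, 170, 113, 108)
```

View pics/g2.png

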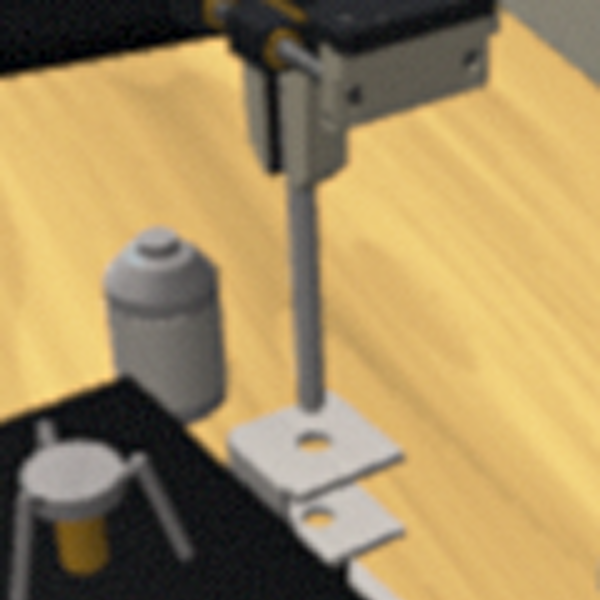

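Side crop: tip at about (311,405), hole at (313,442) in the crop, nearly directly below. Fine-measuring both by subpixel fits.

```bash
python3 - <<'E'
from h import *
np.set_printoptions(precision=2,suppress=True,linewidth=200)
s=shot('side'); o=bot.get_obs(); P=o['tool_pos']
g=cv2.cvtColor(s['img'],cv2.COLOR_RGB2GRAY).astype(int)
b=s['img'].astype(int); sat=b[:,:,0]-b[:,:,2]
# hole: yellow seen through grey plate + shaded wall
print('sat'); print(sat[176:190,283:302]); print('gray');print(g[176:190,283:302])
print('post sat rows');print(sat[165:176:2,283:302])
for z in(P[2]-129.6,):
    for k in (2,6,10): print(proj(s,np.r_[P[:2],z+k]))
print(P, proj(s,np.r_[P[:2],104]),proj(s,np.r_[P[:2]+[1,0],104]),proj(s,np.r_[P[:2]+[0,1],104]))
E
```

```text
sat
[[114 109  96  79  63  43  23   9   4   4   7   8   9  12  10  12  25  55  90]
 [ 88  71  43  27  22  14  11   9  10  10   9  13  13  12  10  11  12  22  53]
 [ 36  23  12  11  10  11  10  13  12  11  11  12  11  13  12  11  11   9  23]
 [ 11  11   8  11  10  12  12  12  12  14  13  12  14  14  13  11  12  11  12]
 [ 12  12  13  12  11  11  12  13  13  10  11  13  11  14  11  11  12  12  11]
 [ 10  13  12  10  10  12   9   8   5   3   7   7  11  11  13  12  12  13  11]
 [ 12  11  11  11  11   9   8  10  13  16  21  20  13  10  13  13  14  13  13]
 [ 12  11  10  12  12  12  13  44  68  76  81  76  48  19  12  13  11  13  15]
 [ 12  12  10  12  11   9  17  61  93  98  97  88  58  24  12  13  14  12  12]
 [ 11  13  11  13  10  11  14  26  45  48  47  39  26  16  12  12  11  13  13]
 [ 14  12  13  12  13  13  11  12  16  17  14  13  13   9  12  12  14  13  11]
 [ 13  11  13  12  12  12  11  11  10  11  13  11  11  12  12  15  13  15  12]
 [ 13  10  12  13  14  14  14  13  13  12  13  12  14  12  11  13  13  13  11]
 [ 13  11  10  12  13  12  12  13  11  11  13  12  13  12  14  14  11
[... 1030 characters left out ...]
200 199 188]
 [189 200 197 198 197 199 199 196 197 197 197 198 198 197 197 193 187 164 137]]
post sat rows
[[112 109 111 113 115  97  49  10   2   4   4  42  96 116 115 113 113 109 104]
 [114 112 110 112 113 109  59  12   2   0  -1  34  96 114 116 112 116 114 110]
 [111 112 116 113 116 112  63  12   4   2  -1  32  95 117 112 112 112 114 114]
 [113 115 114 114 114 110  67  19   4   3   0  33  93 119 116 113 112 112 112]
 [113 113 114 112 115 111  67  21   3   4   3  10  33  58  92 111 115 115 116]
 [116 115 115 111 110  96  56  20   5   5   6   4   7  10  14  31  64 100 114]]
[291.53 174.71]
[291.46 173.32]
[291.39 171.91]
[547.91  61.75 254.54] [291.92 182.57] [292.31 182.47] [291.76 182.35]
```

Tip axis and hole agree within about 0.5 mm by both cameras (post-based bias removed). Going down gently.

Emit:
arm_command([
  [0,0.008,0,0],
  [0,0.006,0,0],
  [0,0.003,0,0],
  [0,0,0,0],
  [0,0,0,0],
])

```text
time: 8.8
tool_pos: [547.9, 62.6, 237.7]
tcp_rot: [-1.571, 0.0, 0.197]
contact_force: [0.4, 0.3, -1.1]
grip_width: 13.4
```

Emit:
arm_command([
  [0,0.001,0,0],
  [0,0.001,0,0],
  [0,0.001,0,0],
  [0,0.001,0,0],
  [0,0.001,0,0],
])

```text
time: 9.3
tool_pos: [547.8, 62.5, 232.6]
tcp_rot: [-1.571, -0.0, 0.197]
contact_force: [-0.4, 0.1, -1.8]
grip_width: 13.4
```

Emit:
arm_command([
  [0,0.001,0,0],
  [0,0.001,0,0],
  [0,0.001,0,0],
  [0,0,0,0],
])

```text
time: 9.7
tool_pos: [547.8, 62.5, 229.5]
tcp_rot: [-1.571, 0.0, 0.197]
contact_force: [0.0, 1.0, -2.0]
grip_width: 13.8
```

Emit:
arm_command([
  [0,0.001,0,0],
  [0,0.001,0,0],
  [0,0.001,0,0],
  [0,0.001,0,0],
  [0,0,0,0],
])

```text
time: 10.2
tool_pos: [547.8, 62.6, 225.5]
tcp_rot: [-1.571, 0.0, 0.197]
contact_force: [0.3, 0.4, -1.0]
grip_width: 13.2
```

Emit:
arm_command([
  [0,0.002,0,0],
  [0,0.002,0,0],
  [0,0.002,0,0],
  [0,0.002,0,0],
  [0,0,0,0],
])

```text
time: 10.7
tool_pos: [547.7, 62.6, 217.3]
tcp_rot: [-1.571, 0.001, 0.197]
contact_force: [0.3, 0.1, -0.9]
grip_width: 13.7
```

Emit:
arm_command([
  [0,0.005,0,0],
  [0,0.005,0,0],
  [0,0.005,0,0],
  [0,0.005,0,0],
  [0,0.004,0,0],
])

```text
time: 11.2
tool_pos: [547.7, 62.5, 193.1]
tcp_rot: [-1.571, 0.0, 0.197]
contact_force: [-0.8, 0.0, -0.1]
grip_width: 13.7
```

Tip at ~63.5, through the upper eye and free of force. Now gently through the lower eye.

Emit:
arm_command([
  [0,0.002,0,0],
  [0,0.001,0,0],
  [0,0.001,0,0],
  [0,0.001,0,0],
  [0,0.001,0,0],
])

```text
time: 11.7
tool_pos: [547.9, 62.5, 187.8]
tcp_rot: [-1.571, -0.0, 0.197]
contact_force: [0.0, -0.4, -0.6]
grip_width: 13.5
```

Emit:
arm_command([
  [0,0.001,0,0],
  [0,0.001,0,0],
  [0,0.001,0,0],
  [0,0.001,0,0],
  [0,0,0,0],
])

```text
time: 12.2
tool_pos: [547.8, 62.5, 183.6]
tcp_rot: [-1.571, 0.0, 0.197]
contact_force: [-0.3, 0.2, -0.4]
grip_width: 13.4
```

Emit:
arm_command([
  [0,0.001,0,0],
  [0,0.001,0,0],
  [0,0.002,0,0],
  [0,0.002,0,0],
  [0,0.002,0,0],
])

```text
time: 12.7
tool_pos: [547.8, 62.5, 175.5]
tcp_rot: [-1.571, 0.0, 0.197]
contact_force: [0.7, 0.9, -1.8]
grip_width: 13.0
```

Emit:
arm_command([
  [0,0.003,0,0],
  [0,0.003,0,0],
  [0,0.003,0,0],
  [0,0.002,0,0],
  [0,0,0,0],
])

```text
time: 13.2
tool_pos: [547.7, 62.6, 164.3]
tcp_rot: [-1.571, 0.001, 0.197]
contact_force: [-0.5, -0.3, -1.2]
grip_width: 13.5
```

Emit:
arm_command([
  [0,0.001,0,0],
  [0,0.001,0,0],
  [0,0.001,0,0],
  [0,0.001,0,0],
  [0,0.001,0,0],
])

```text
time: 13.7
tool_pos: [547.9, 62.6, 159.7]
tcp_rot: [-1.571, -0.0, 0.197]
contact_force: [0.6, -0.5, -1.9]
grip_width: 13.3
```

Emit:
arm_command([
  [0,0.001,0,0],
  [0,0.001,0,0],
  [0,0.001,0,0],
  [0,0.001,0,0],
])

```text
time: 14.1
tool_pos: [548.3, 62.6, 156.9]
tcp_rot: [-1.571, -0.002, 0.197]
contact_force: [-0.8, -0.3, 6.9]
grip_width: 13.4
```

Emit:
arm_command([
  [0,0.001,0,0],
  [0,0.001,0,0],
  [0,0.001,0,0],
  [0,0.001,0,0],
  [0,0,0,0],
])

```text
time: 14.6
tool_pos: [548.3, 62.6, 152.8]
tcp_rot: [-1.571, -0.002, 0.197]
contact_force: [-1.7, 0.7, 5.2]
grip_width: 13.5
```

Emit:
arm_command([
  [0,0.001,0,0],
  [0,0.001,0,0],
  [0,0.001,0,0],
  [0,0,0,0],
])

```text
time: 15.0
tool_pos: [548.3, 62.6, 149.8]
tcp_rot: [-1.571, -0.002, 0.197]
contact_force: [-1.4, 0.6, 6.1]
grip_width: 13.6
```

Emit:
arm_command([
  [0,0.001,0,0],
  [0,0.001,0,0],
  [0,0,0,0],
])

```text
time: 15.3
tool_pos: [548.2, 62.6, 147.8]
tcp_rot: [-1.571, -0.002, 0.197]
contact_force: [-0.8, -0.7, 5.4]
grip_width: 13.3
```

Emit:
arm_command([
  [0,0.0005,0,0],
  [0,0.0005,0,0],
  [0,0,0,0],
])

```text
time: 15.6
tool_pos: [548.4, 62.6, 147.3]
tcp_rot: [-1.571, -0.002, 0.197]
contact_force: [-2.8, 2.0, 8.2]
grip_width: 13.5
```

Emit:
arm_command([
  [0,0.0005,0,0],
  [0,0.0005,0,0],
  [0,0,0,0],
])

```text
time: 15.9
tool_pos: [548.7, 62.6, 147.0]
tcp_rot: [-1.571, -0.003, 0.197]
contact_force: [-2.9, 0.1, 13.0]
grip_width: 13.6
```

Force climbs to 13 N with hardly any travel at a tip height of about 17–18 mm: the pad is on its stop. Easing off and releasing.

Emit:
arm_command([
  [0,-0.001,0,0],
  [0,-0.0005,0,0],
  [0,0,0,0],
])

```text
time: 16.2
tool_pos: [548.3, 62.6, 147.3]
tcp_rot: [-1.571, -0.002, 0.197]
contact_force: [-1.3, 0.3, 7.5]
grip_width: 13.2
```

Emit:
arm_command([
  [0,0,0,0],
  [0,0,0,0],
  [0,0,0,0],
  [0,0,0,0],
  [0,0,0,0],
], claw=0)

```text
time: 16.7
tool_pos: [547.8, 62.6, 146.0]
tcp_rot: [-1.571, 0.0, 0.197]
contact_force: [0.9, 0.5, 0.8]
grip_width: 48.6
```

Emit:
arm_command([
  [0,0,0,0],
  [0,0,0,0],
  [0,0,0,0],
  [0,0,0,0],
  [0,0,0,0],
])

```text
time: 17.2
tool_pos: [547.9, 62.6, 146.2]
tcp_rot: [-1.571, -0.0, 0.197]
contact_force: [-0.6, -0.6, 0.4]
grip_width: 88.4
```

Raise clear and move back up, then check.

Emit:
arm_command([
  [0,-0.015,0,0],
  [0,-0.025,0,0],
  [0,-0.03,0,0],
  [0,-0.03,0,0],
  [0,-0.03,0,0],
])

```text
time: 17.7
tool_pos: [547.7, 62.6, 277.5]
tcp_rot: [-1.571, -0.0, 0.197]
contact_force: [0.9, -0.7, -0.1]
grip_width: 92.1
```

Emit:
arm_command([
  [0,-0.01,0.04,0],
  [0,0,0.045,0],
  [0,0,0.045,0],
  [0,0,0.045,0],
  [0,0,0,0],
])

```text
time: 18.2
tool_pos: [512.0, 238.9, 286.2]
tcp_rot: [-1.569, -0.0, 0.202]
contact_force: [-0.7, -1.1, -1.0]
grip_width: 91.5
```

```bash
python3 - <<'E'
from h import *
np.set_printoptions(precision=1,suppress=True)
s=shot('side'); t=shot('top'); o=bot.get_obs(); print(o['tool_pos'],o['contact_force'],o['time'])
for z in (188,104,18): print(z,proj(s,[547.9,62.6,z]),proj(t,[547.9,62.6,z]))
for n in('stove','canister','mug'):
    for p in(t,s):
        for r in vision.find_in(p,n)[:1]: print(n,tw(p,r['xyz']))
a=cv2.resize(s['img'][140:240,225:345],None,fx=4,fy=4,interpolation=cv2.INTER_CUBIC); b=cv2.resize(t['img'][180:280,265:345],None,fx=4,fy=4,interpolation=cv2.INTER_CUBIC)
cv2.imwrite('pics/end.png',np.hstack([a,b])[:,:,::-1])
E
```

```text
[513.3 234.9 286.1] [ 0.3 -0.8 -0.4] 18.3
188 [290.3 152.3] [299.2 214.5]
104 [291.8 182.4] [301.  217.8]
18 [293.1 209.7] [302.6 220.7]
stove [424.3  32.  147.7]
stove [420.1  20.4 145.9]
canister [534.7 246.8  69.6]
mug [742.4 -23.1  25.6]
mug [727.5 -31.4  51.7]
```

View pics/end.png

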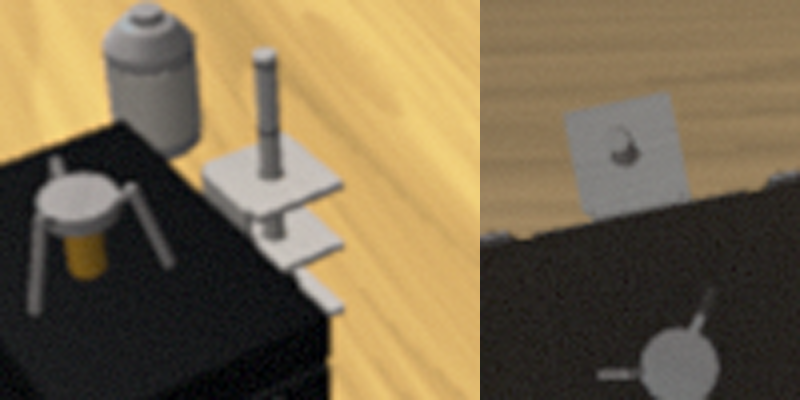

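The final view shows the post upright through both eyes. Its top is at (291,153), against (290.3,152.3) predicted for a fully pressed pad. The other objects are where they were.

```bash
python3 -c "
from plant import bot,job
o=bot.get_obs();print(abs(o['dq']).max());job.close_job()"
```

```text
0.004057921116947387
the job is handed in; nothing more can be done
```

The lantern post now stands upright through both eyes of the bracket, pressed down onto the foot pad, and the arm has let go and moved clear. I handed the job in at about 18 s of the 72 s allowed; it reports no verdict.

- **Threading:** I lined the post up over the hole from both cameras. It passed both eyes with no contact force that stood out from the noise (about 1 N).
- **Foot pad:** It gave way at about 6–8 N. Then it went solid, rising to 13 N with almost no travel, with the post's lower end at about 17–18 mm. That matches the pad being fully down at 18 mm.
- **Final picture:** The top of the post was within about 1 pixel of where a fully pressed pad should put it. Pad travel was not read directly; it is inferred from the force and the post's height.
- **Other objects:** The networks put the stove and mug within about 3 mm of their first positions. The canister was compared in the side view only (not found in the last top view), also about 3 mm.
- **Disagreement:** The first hole position from the two cameras differed by about 2 mm, and taking the known post position as a reference reduced that to under 1 mm. No check failed.

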